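# Close a two-part loaf mould with its cam lock

## Task

Close the two-part loaf mould. Its loose half stands on end: lay it down flat on the bare worktop beside the wooden bed, grip bar upwards, and let go; then take it afresh by its grip bar, set it between the rails of the bed, clear of the hook, with its open end towards the fixed half, and slide it under the hook up to the seal. Let go and turn the cam lever all the way round to its stop (about a quarter turn, counter-clockwise from above) so that the hook draws the two halves tight together; leave the mug, the sugar shaker and the sesame roll where they are.

Things in the scene. Friction and masses are not known exactly. Their poses are not given: they have to be found in the camera images.
- bed: Light wooden bed board 110 x 290 x 12 mm, fixed on the worktop, carrying the mould's fixed half. Origin on the worktop below the fixed half's open face, on the mould's centre line; z up; +y along the bed from the fixed half to the free end, x across. The board spans y -90 to +200 mm, its top is z 12. Fixed half: aluminium shell, x +-32, y -75 to 0, z 12 to 58, open at y = 0.
- rails_mid (a point): Mid-point between the bed's two wooden guide rails, on the board's top (bed y +105, z 12 mm; bed axes). Rails: 9 mm thick, y +14 to +196, inner faces at x +-38 (6 mm play each side of the loose half), tops at z 50, only 8 mm below the mould's top. The open hook overhangs the bed up to y +72: lower the loose half with its open end beyond that, then slide it in under the hook.
- seal (a point): Middle of the fixed half's open face (bed 0, 0, +35 mm; bed axes). A dark rubber seal frame stands 4 mm proud of this face towards bed +y; it springs back with about 3 N per mm, so pushing alone does not keep the halves tight. The loose half's open end must be drawn up to this point.
- mould_center (a point): Centre of the loose half: aluminium shell 64 (x) x 46 (y) x 140 mm (z), 0.3 to 0.6 kg, open at its +z end. It starts standing on its closed end, +z up. Its +y side is its top: lying right, y points up and this point is 23 mm above what it lies on. In the bed its +z points along bed -y, its x along bed x; fully home this point is at bed (0, +70, +35) mm.
- grip_bar (a point): Middle of the wooden grip bar on the loose half's +y side: 50 (x) x 16 (z) mm, standing 44 mm off that side; 40 mm from mould_center towards -z and 45 mm towards +y (same axes). Grip it across its 16 mm.
- keeper (a point): Middle of the steel keeper post on the loose half's +y side, which the hook catches: polished and slippery, round, 14 mm thick, 17 mm high; 28 mm from mould_center towards +z and 31.5 mm towards +y (same axes).
- mould_face (a point): Middle of the loose half's open end, 70 mm from mould_center along +z (same axes).
- cam (a joint): Cam angle: 0 fully open, 1.745 (100 degrees) closed at its stop; grows counter-clockwise from above. Starts at 0 to 0.25 and stays where it is left (friction 0.12 N m; turning it takes about 2 to 5 N at the knob, most while it draws). Its hook, 62 to 74 mm above the worktop, catches the keeper's outer side if the halves are under 8 mm apart (touching the seal is near enough) and draws it in.
- cam_axis (a point): Point on the vertical pivot axis of the cam, on top of the fixed half, 18 mm behind its open face (bed x 0, y -18 mm), 81 mm above the worktop.
- cam_knob (a point): Middle of the upright round black knob at the end of the cam's lever: 20 mm thick, from 80 to 118 mm above the worktop, 80 mm from the pivot axis. Open, it is on the robot's side of the fixed half; it travels round over the fixed half's closed end (bed -y) to the far side.
- mug: White mug, 92 x 127 x 95 mm, origin under its middle; bystander.
- sugar_shaker: Small glass shaker with a grey top, 44 x 44 x 90 mm, origin under its middle; bystander.
- sesame_roll: Sesame bread roll, 134 x 72 x 39 mm, origin under its middle; bystander.

How it is judged:
On the way:
1. the loose half lies flat on the bare worktop, grip bar up, let go (angle between mould_center's own y axis and vertical below 0.1 rad and height (world z) of mould_center below 0.029 m and contact force between mould and the fingers below 0.1 N), for 0.2 s.
At the end, for the whole second after the job is handed in: The cam is turned to at least 1.57 rad of its 1.745, and the loose half lies flat in the bed, grip bar up (within 0.06 rad), at rest, in line with the fixed half (within 8 mm sideways and 0.08 rad), its open face drawn to within 2 mm of the fixed half's (value of joint cam above 1.57 rad and y of mould_face in the frame of bed between -0.003 and 0.002 m and z of mould_center in the frame of bed below 0.04 m and x of mould_face in the frame of bed between -0.008 and 0.008 m and angle between mould_center's own y axis and vertical below 0.06 rad and angle between the z axis of mould_center and the y axis of bed, either way round below 0.08 rad and linear speed of mould below 0.02 m/s); the robot touches nothing.
It fails at once if a bystander (mug, sugar shaker, sesame roll) is moved more than 30 mm (distance of any of mug, sugar_shaker, sesame_roll from where it was at the start of the episode above 0.03 m).
It also fails if it takes over 72 s, if anything falls off the work surface, if the arm or the gripper's body presses on something with over 40 N, if the wrist force passes 120 N, or if a joint passes its speed limit or range.

## Robot

A 6-joint arm with a two-finger parallel gripper is mounted at the origin on a cart in front of the work surface, level with it; the furniture and walls round the work are solid. World frame = base frame: x ahead of the robot, y to its left, z up, the work surface at z = 0. Lengths are in m, angles in rad, forces in N, time in s.
With the tool pointing down it reaches from about 0.325 to 0.9 m from the base axis. Payload 6.1 kg.
Tool frame: the origin (TCP) lies midway between the tips of the shut fingers; the grasp point (between the pads) lies 19 mm behind it; x points along the fingers, y is the direction in which the jaws open and shut, and the axes are right-handed (so a half turn about x gives the same grasp; the last joint's range is limited). The gripper opens to 85 mm and grips with 20 to 120 N. Pads are 22 mm wide; open, the fingers measure 114 mm over their backs; the gripper's body (76 mm by 85 mm) begins 54 mm behind the grasp point. The pads swing forward as they close: fully open they stand 13 mm farther back than shut.
Start: joints at [-1.292, 0.22, 1.526, -0, 1.395, -0.126], TCP at [0.246, -0.574, 0.231] pointing down, gripper open.
Joint ranges: [-2.98, 2.98], [-0.91, 2.08], [0.09, 2.57], [-1.24, 4.39], [0.2, 2.65], [-2.68, 2.68]. Speed limits (rad/s): [2.57, 2.57, 3.01, 3.14, 3.14, 3.14].

## Interface

Orientations are given as [roll, pitch, yaw] about the fixed x, y, z axes, in that order (R = Rz(yaw) Ry(pitch) Rx(roll)).
In Python, from plant import movep, move_l, set_joints, gripper_to, hold, inverse_kinematics, observe, get_image, get_calibration, Unreachable, job_done gives the robot as it stands. Calls block until the motion is done:
- movep(position, orientation): joint-space move of the TCP to a pose.
- move_l(position, feed=0.15, rotation=None, max_force=None): straight line of the TCP; rotation=None keeps the orientation; feed is the mean speed in m/s. With max_force (N) it stops when the force on the tool has changed by that much, and returns True; else False.
- set_joints(angles): joint-space move.
- gripper_to(opening, f_grip=None): finger opening in m; f_grip is the grip in N (None keeps the last); returns when the fingers have stopped.
- hold(seconds).
- inverse_kinematics(position, orientation): joint angles nearest the present ones, or None.
- observe(): the state.
- get_image(name): name is "scene" or "side" or "wrist"; returns (picture, depth): 384x512x3 uint8, red, green, blue; 384x512 float32, m along the optical axis (not along the pixel's ray), 0 where there is no reading.
- get_calibration(name): a dict with "intrinsics" (3x3 intrinsics, pixels), "world_from_camera" (4x4, takes a point from camera to world coordinates). Camera axes: x right, y down, z forward; pixel columns grow to the right and rows downward; lengths in m; the calibration is good to about 2 mm. A picture is of the moment at which its call begins: read the wrist's pose just before it. get_calibration takes no time and is no camera call; for the wrist camera it gives the pose at the moment of the call.
A pose or a line that the arm cannot do raises Unreachable and nothing moves.
- job_done(): hands the job in, once; it reports no verdict.
The state is a dict: "time_s": time; "q": joint angles; "joint_velocities": joint speeds; "joint_torque": joint torques, N m; "eef_pos": TCP position; "tcp_rot": TCP orientation; "ft_force": force on the tool from outside, world axes, zero at the start; "torque": the same for the moment, N m; "opening": finger opening in m.
Only numpy, scipy, OpenCV 4.12 (cv2) and the standard library are available. Lean on these libraries where they do the work, as an engineer would, in place of code of your own. Each camera call takes 0.05 s, during which the arm holds its last target.

## Working session

There is one attempt and no reset: what is moved stays moved. The work goes in short steps, each a Python script; the robot and the scene stay as the last script left them, time stands still between calls to the robot, and variables do not carry over. Pictures are saved under pics/ and viewed, and the job is handed in when it is done.

```bash
mkdir -p pics; ls
cat > h.py <<'E'
import numpy as np, cv2
from plant import *
def snap(n,fn,crop=None,scale=1):
    im,d=get_image(n); np.savez('pics/'+fn+'.npz',im=im,d=d,**{k:np.array(v) for k,v in get_calibration(n).items()})
    o=im[...,::-1]
    cv2.imwrite('pics/'+fn+'.png',o); return im,d
def px(fn,u,v,z=None):
    f=np.load('pics/'+fn+'.npz');K=f['intrinsics'];T=f['world_from_camera']
    r=np.linalg.inv(K)@np.array([u,v,1.])
    if z is None: p=r*f['d'][int(round(v)),int(round(u))]; return T[:3,:3]@p+T[:3,3]
    R=T[:3,:3]@r; return T[:3,3]+R*(z-T[2,3])/R[2]
def cloud(fn):
    f=np.load('pics/'+fn+'.npz');K=f['intrinsics'];T=f['world_from_camera'];d=f['d']
    v,u=np.mgrid[0:d.shape[0],0:d.shape[1]]
    p=np.stack([(u-K[0,2])/K[0,0]*d,(v-K[1,2])/K[1,1]*d,d],-1)
    return p@T[:3,:3].T+T[:3,3], d>0
E
python3 - <<'E'
from h import *
for n in ('scene','side','wrist'):
    snap(n,n+'0'); print(n,get_calibration(n))
print(observe())
E
```

```text
pics
scene {'intrinsics': array([[444.16420023,   0.        , 259.67589568],
       [  0.        , 444.16420023, 189.80013589],
       [  0.        ,   0.        ,   1.        ]]), 'world_from_camera': array([[-0.77281626, -0.40677664,  0.48712195, -0.01890716],
       [-0.63423283,  0.46789399, -0.61548674,  0.71322817],
       [ 0.0224442 , -0.7846069 , -0.61958718,  0.85851592],
       [ 0.        ,  0.        ,  0.        ,  1.        ]])}
side {'intrinsics': array([[495.67659155,   0.        , 257.3696219 ],
       [  0.        , 495.67659155, 192.15413522],
       [  0.        ,   0.        ,   1.        ]]), 'world_from_camera': array([[-0.50216693,  0.71030037, -0.49325628,  1.35322142],
       [ 0.86461998,  0.42304411, -0.27104607,  0.43478084],
       [ 0.01614504, -0.56258961, -0.82657865,  1.47837501],
       [ 0.        ,  0.        ,  0.        ,  1.        ]])}
wrist {'intrinsics': array([[302.25938792,   0.        , 256.99660626],
       [  0.        , 302.25938792, 191.34008729],
       [  0.        ,   0.        ,   1.        ]]), 'world_from_camera': array([[ 0.39
[... 188 characters left out ...]
 ,  0.        ,  0.        ,  1.        ]])}
{'time_s': 0.15, 'q': array([-1.29209457e+00,  2.21060665e-01,  1.52735030e+00,  7.57153130e-07,
        1.39471194e+00, -1.26071687e-01]), 'joint_velocities': array([ 0.00108808, -0.00306116, -0.00453837,  0.00097487, -0.00016703,
        0.00034159]), 'joint_torque': array([ 9.06407549e-04, -4.97481465e+01, -3.89905715e+01, -1.52200123e-04,
        7.08781721e-03, -1.15669104e-05]), 'eef_pos': array([ 0.24601412, -0.57403337,  0.23043978]), 'tcp_rot': array([-1.69735502,  1.56926608,  1.84901094]), 'ft_force': array([-0.75025116, -0.19492419, -0.48835897]), 'torque': array([-0.00560929, -0.01106404,  0.01051123]), 'opening': 0.08510749825710132}
```

View pics/scene0.png

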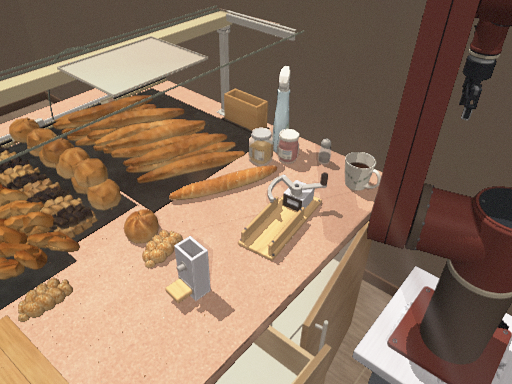

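View pics/side0.png

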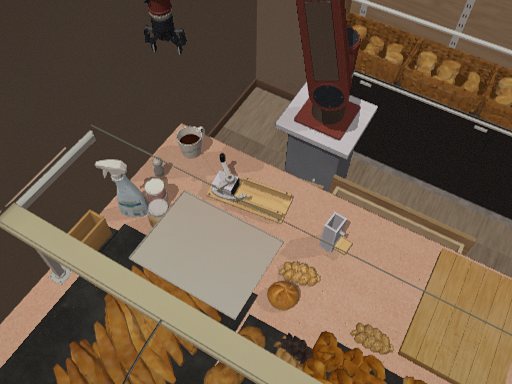

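View pics/wrist0.png

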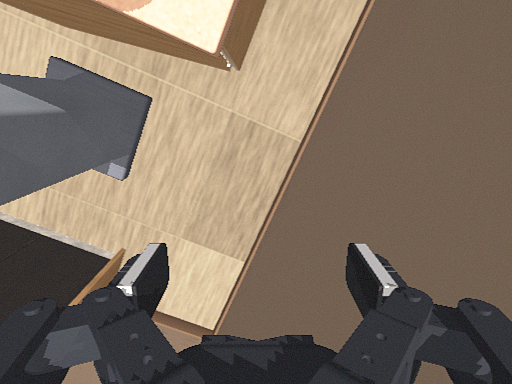

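Run:
```python
from h import *
a=cv2.imread('pics/scene0.png')[130:310,130:390]; cv2.imwrite('pics/s0c.png',cv2.resize(a,None,fx=3,fy=3,interpolation=cv2.INTER_CUBIC))
b=cv2.imread('pics/side0.png')[110:300,140:370]; cv2.imwrite('pics/d0c.png',cv2.resize(b,None,fx=3,fy=3,interpolation=cv2.INTER_CUBIC))
for n in('scene0','side0'):
    P,m=cloud(n)
    print(n,P[m].min(0),P[m].max(0))
print('glass post/edges', px('scene0',225,70),px('scene0',295,37),px('scene0',62,70),px('scene0',205,58),px('scene0',20,60), px('scene0',130,65))
```

```text
scene0 [-0.1337429  -0.8024045  -0.87494248] [3.47693244 0.67857688 0.69214224]
side0 [-0.81127476 -0.7946374  -0.89009051] [1.41053948 1.05846623 0.66929721]
glass post/edges [ 1.0644345  -0.42781245  0.18310448] [-0.01890716  0.71322817  0.85851592] [1.01342204 0.20910036 0.3998931 ] [ 0.80790623 -0.08217526  0.40035799] [ 3.41503751 -0.66295446 -0.49224497] [0.91745003 0.0771882  0.39921269]
```

View pics/s0c.png

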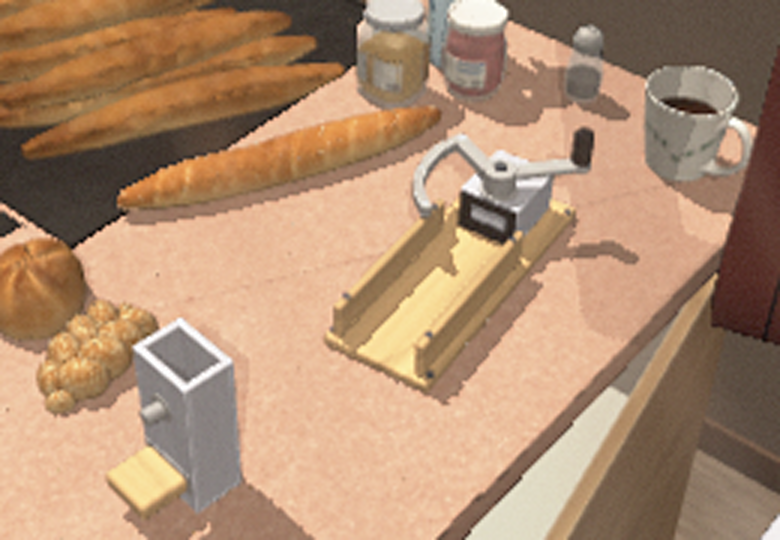

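View pics/d0c.png

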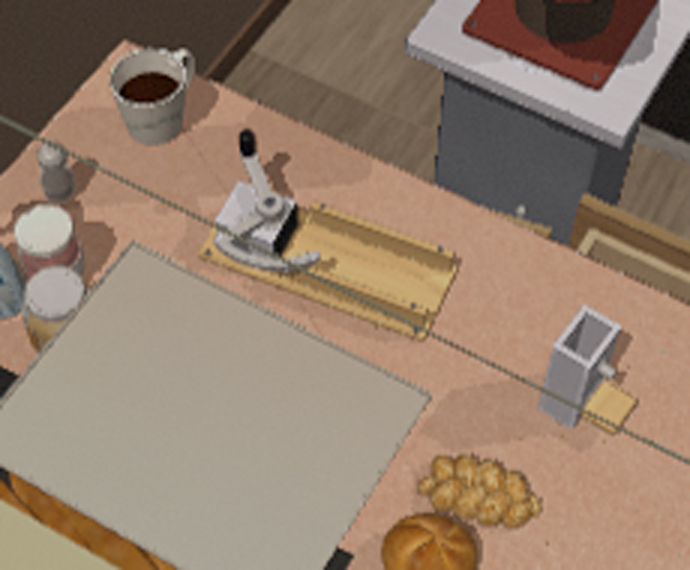

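Run:
```python
from h import *
# glass edge line pixels, look for nonzero heights around
for n,(u0,v0),(u1,v1) in (('side0',(92,128),(510,325)),('scene0',(30,142),(200,80))):
    P,m=cloud(n)
    for t in np.linspace(0,1,9):
        u=int(u0+t*(u1-u0)); v=int(v0+t*(v1-v0))
        Q=P[v-3:v+4,u]; k=np.argmax(Q[:,2]); print(n,u,v,Q[k].round(3))
P,m=cloud('side0'); 
# frame / rail pts above .2
for lbl,(u,v) in dict(beam=(100,270),beam2=(250,345),post=(50,170),plate1=(135,245),plate2=(190,195),plate3=(280,240),plate4=(240,312)).items(): print(lbl,P[v,u].round(3))
P,m=cloud('scene0')
def hm(P,m,zlo,zhi):
    k=m&(P[...,2]>zlo)&(P[...,2]<zhi)&(P[...,0]>.2)&(P[...,0]<.85)&(abs(P[...,1])<.6); return P[k]
# top-view height map merging both
H=np.zeros((650,1200),np.float32); 
for n in('scene0','side0'):
    P,m=cloud(n); Q=hm(P,m,-.02,.2)
    i=((Q[:,0]-.2)*1000).astype(int); j=((.6-Q[:,1])*1000).astype(int)
    np.maximum.at(H,(i.clip(0,649),j.clip(0,1199)),Q[:,2]+.02)
H=cv2.dilate(H,np.ones((3,3)))
o=cv2.applyColorMap((H*255/.15).clip(0,255).astype(np.uint8),cv2.COLORMAP_JET)[::-1]
cv2.imwrite('pics/top.png',cv2.resize(o,(800,433)))
```

```text
side0 92 128 [ 0.753 -0.445  0.398]
side0 144 152 [ 0.749 -0.261  0.397]
side0 196 177 [ 0.75  -0.087  0.397]
side0 248 201 [0.749 0.076 0.395]
side0 301 226 [0.512 0.148 0.004]
side0 353 251 [0.527 0.35  0.006]
side0 405 275 [0.502 0.523 0.009]
side0 457 300 [0.521 0.689 0.045]
side0 510 325 [0.536 0.855 0.046]
scene0 30 142 [1.298 0.232 0.095]
scene0 51 134 [1.279 0.17  0.1  ]
scene0 72 126 [1.336 0.066 0.067]
scene0 93 118 [0.748 0.302 0.396]
scene0 115 111 [0.751 0.246 0.396]
scene0 136 103 [0.751 0.19  0.395]
scene0 157 95 [0.75  0.132 0.396]
scene0 178 87 [0.752 0.065 0.395]
scene0 200 80 [ 1.585 -0.786 -0.119]
beam [ 1.088 -0.137  0.381]
beam2 [1.061 0.267 0.382]
post [ 0.933 -0.435  0.399]
plate1 [ 0.868 -0.291  0.008]
plate2 [ 0.805 -0.068  0.395]
plate3 [0.804 0.201 0.399]
plate4 [0.891 0.132 0.013]
```

View pics/top.png

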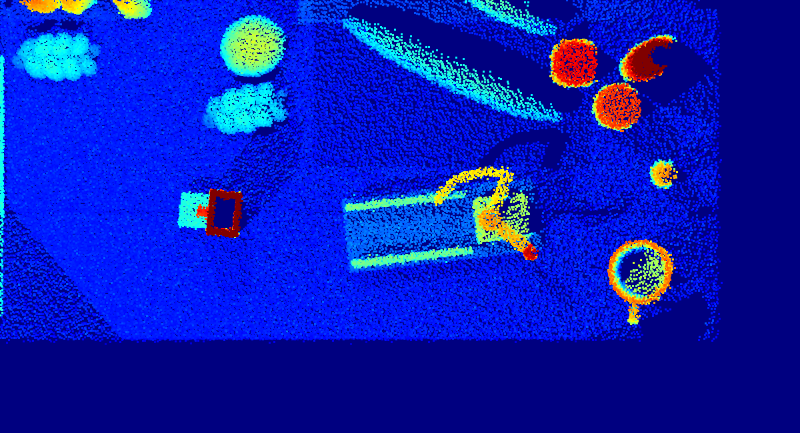

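```bash
cat > fit.py <<'E'
from h import *
from scipy.optimize import minimize
def pts(n): 
    P,m=cloud(n); return P[m]
def rect_fit(Q):
    (c,s,a)=cv2.minAreaRect((Q[:,:2]*1000).astype(np.float32)); return np.array(c)/1000,s,a
if __name__=='__main__':
  for n in('scene0','side0'):
    P=pts(n)
    B=P[(P[:,0]>.4)&(P[:,0]<.62)&(P[:,1]>-.25)&(P[:,1]<.1)]
    R=B[(B[:,2]>.045)&(B[:,2]<.054)]
    # dir by histogram sharpness
    R=R[(R[:,1]>-.09)]
    best=None
    for th in np.radians(np.arange(-20,20.1,.25)):
        x=R[:,0]*np.cos(th)+R[:,1]*np.sin(th)
        h=np.histogram(x,np.arange(.3,.75,.002))[0]; s=(h.astype(float)**2).sum()
        if best is None or s>best[0]: best=(s,th,h)
    th=best[1]; x=R[:,0]*np.cos(th)+R[:,1]*np.sin(th); y=-R[:,0]*np.sin(th)+R[:,1]*np.cos(th)
    mid=(np.percentile(x,2)+np.percentile(x,98))/2
    a=x<mid
    print(n,'th',np.degrees(th),'rails',[np.percentile(x[k],[5,50,95]).round(4) for k in(a,~a)],'yends',[np.percentile(y[k],[0.5,99.5]).round(4) for k in (a,~a)])
    F=P[(P[:,2]>.055)&(P[:,2]<.061)&(P[:,0]>.48)&(P[:,0]<.58)&(P[:,1]<-.09)&(P[:,1]>-.22)]
    print(' fixed top',len(F),rect_fit(F))
    M=P[(P[:,2]>.132)&(P[:,2]<.146)&(P[:,0]>.45)&(P[:,0]<.6)&(P[:,1]>.18)&(P[:,1]<.35)]
    print(' mould top',len(M),rect_fit(M),M[:,2].mean(), (M.max(0)+M.min(0))/2)
    G=P[(P[:,2]>.032)&(P[:,2]<.043)&(P[:,0]>.45)&(P[:,0]<.6)&(P[:,1]>.275)&(P[:,1]<.36)]
    print(' bar top',len(G),rect_fit(G),G[:,2].mean())
    K=P[(P[:,2]>.085)&(P[:,2]<.125)&(P[:,0]>.4)&(P[:,0]<.7)&(P[:,1]<-.1)&(P[:,1]>-.3)]
    K=K[K[:,2]>.1]; print(' knob',len(K),(K.max(0)+K.min(0))/2,K.min(0),K.max(0))
E
python3 fit.py
```

```text
scene0 th 6.75 rails [array([0.4548, 0.458 , 0.4628]), array([0.5395, 0.5422, 0.5474])] yends [array([-0.1444,  0.0156]), array([-0.1536,  0.0152])]
 fixed top 156 (array([ 0.52384833, -0.15279228]), (64.49915313720703, 83.52106475830078), 6.469980239868164)
 mould top 350 (array([0.5287243 , 0.26233252]), (47.969818115234375, 66.88600158691406), 83.3908462524414) 0.13922529346112533 [0.52935651 0.26259436 0.13836616]
 bar top 398 (array([0.52907452, 0.30501068]), (65.4902114868164, 53.60491943359375), 4.781131267547607) 0.038906420642479976
 knob 59 [ 0.57863935 -0.24309395  0.112329  ] [ 0.46146735 -0.29982549  0.10086239] [ 0.69581136 -0.18636241  0.1237956 ]
side0 th 7.499999999999999 rails [array([0.4518, 0.4579, 0.4633]), array([0.5356, 0.5427, 0.5478])] yends [array([-0.1493,  0.0099]), array([-0.1466,  0.0089])]
 fixed top 117 (array([ 0.52098792, -0.15155089]), (67.8128662109375, 79.5576171875), 6.798922538757324)
 mould top 156 (array([0.52872864, 0.26381369]), (46.83910369873047, 67.46045684814453), 83.58715057373047) 0.14003371674984844 [0.52938388 0.26370909 0.13898496]
 bar top 158 (array([0.53626318, 0.30658929]), (48.06598663330078, 59.22093963623047), 81.75568389892578) 0.03897824924060928
 knob 38 [ 0.57967646 -0.24297616  0.11201935] [ 0.4611495  -0.29967773  0.1005003 ] [ 0.69820342 -0.1862746   0.1235384 ]
```

```bash
cat >> h.py <<'E'
from scipy.spatial.transform import Rotation as Ro
def rpy(R): 
    import warnings
    with warnings.catch_warnings():
        warnings.simplefilter('ignore'); return Ro.from_matrix(R).as_euler('xyz')
def tool(d,jaw):
    d=np.array(d,float);d/=np.linalg.norm(d);j=np.array(jaw,float);j-=d*(j@d);j/=np.linalg.norm(j)
    return np.c_[d,j,np.cross(d,j)]
def down(yaw): # jaw direction yaw
    return tool([0,0,-1],[np.cos(yaw),np.sin(yaw),0])
E
python3 - <<'E'
from h import *
o=observe();R=Ro.from_euler('xyz',o['tcp_rot']).as_matrix();print(R.round(2))
T=get_calibration('wrist')['world_from_camera'];print((R.T@(T[:3,3]-o['eef_pos'])).round(3));print((R.T@T[:3,:3]).round(3))
ym=np.radians(-6.5); ex=np.array([np.cos(ym),np.sin(ym),0]); ey=np.array([-np.sin(ym),np.cos(ym),0]); ez=np.array([0,0,1.])
C=np.array([.529,.263,.07])
for e in (0,15,30,45,60):
  for s in (1,-1):
    a=np.radians(-180+e)
    d=np.cos(a)*ey+np.sin(a)*ez
    g=C+ez*.03+ey*.0
    q0=inverse_kinematics(g+d*.019,rpy(tool(d,s*ex)))
    qp=inverse_kinematics(g-d*.12,rpy(tool(d,s*ex)))
    b=a+np.pi/2; d1=np.cos(b)*ey+np.sin(b)*ez
    g1=np.array([.45,.20,.03])
    q1=inverse_kinematics(g1+d1*.019,rpy(tool(d1,s*ex)))
    f=lambda q:None if q is None else np.round(q,2)
    print(e,s,f(qp),f(q0),f(q1))
E
```

```text
[[-0.    0.39 -0.92]
 [ 0.   -0.92 -0.39]
 [-1.   -0.   -0.  ]]
[-0.142  0.    -0.074]
[[ 0.    -0.287  0.958]
 [ 1.    -0.001 -0.   ]
 [ 0.001  0.958  0.287]]
0 1 [ 0.8   1.55  0.33 -1.19  2.43  0.49] [ 0.7   1.21  0.98 -1.03  2.21  0.8 ] [ 0.26  0.19  2.02 -0.    0.93  0.37]
0 -1 [ 0.8   1.55  0.33 -1.19  2.43 -2.65] [ 0.7   1.21  0.98 -1.03  2.21 -2.35] None
15 1 [ 0.79  1.29  0.58 -0.9   2.28  0.68] [ 0.69  1.05  1.08 -0.85  2.04  0.85] [ 0.09  0.14  2.11  0.34  0.87 -0.01]
15 -1 [ 0.79  1.29  0.58 -0.9   2.28 -2.46] [ 0.69  1.05  1.08 -0.85  2.04 -2.29] None
30 1 [ 0.76  1.03  0.81 -0.7   2.1   0.77] [ 0.66  0.88  1.2  -0.7   1.86  0.86] [-0.08  0.16  2.17  0.68  0.92 -0.42]
30 -1 [ 0.76  1.03  0.81 -0.7   2.1  -2.37] [ 0.66  0.88  1.2  -0.7   1.86 -2.28] None
45 1 [ 0.7   0.78  1.04 -0.54  1.91  0.79] [ 0.61  0.72  1.33 -0.56  1.66  0.84] [-0.24  0.27  2.18  0.94  1.06 -0.76]
45 -1 [ 0.7   0.78  1.04 -0.54  1.91 -2.35] [ 0.61  0.72  1.33 -0.56  1.66 -2.3 ] [-0.24  0.27  2.18  0.94  1.06  2.38]
60 1 [ 0.62  0.54  1.25 -0.39  1.71  0.75] [ 0.54  0.55  1.47 -0.41  1.46  0.77] [-0.35  0.45  2.15  1.09  1.25 -1.01]
60 -1 [ 0.62  0.54  1.25 -0.39  1.71 -2.4 ] [ 0.54  0.55  1.47 -0.41  1.46 -2.37] [-0.35  0.45  2.15  1.09  1.25  2.13]
```

Run:
```python
from h import *
t=observe()['time_s']
movep([.47,.03,.30],rpy(down(np.radians(97))))
print(observe()['time_s']-t,observe()['q'].round(2))
im,d=snap('wrist','w1'); 
cv2.imwrite('pics/w1b.png',cv2.resize(im[...,::-1],None,fx=1.56,fy=1.56,interpolation=cv2.INTER_CUBIC))
```

```text
2.3083 [-0.1  -0.19  1.82 -0.    1.52 -1.8 ]
```

View pics/w1b.png

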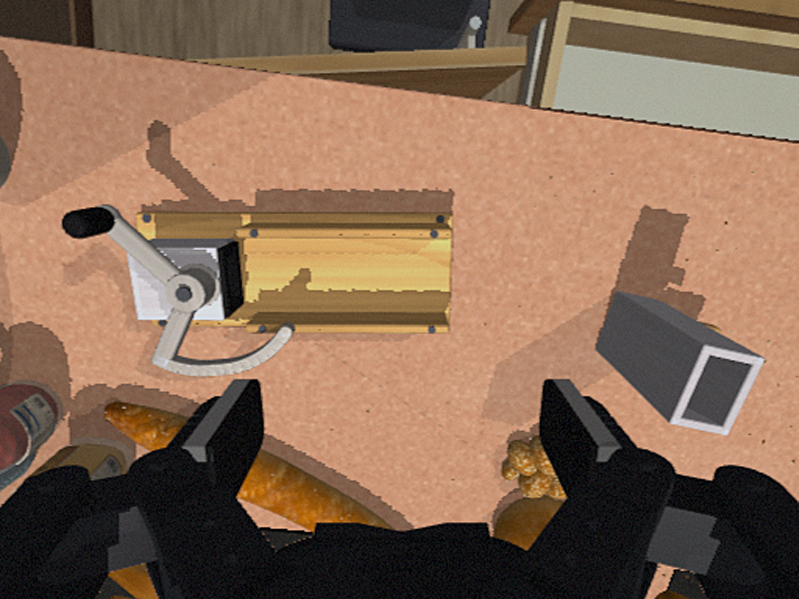

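Run:
```python
from h import *
im=cv2.imread('pics/w1.png')
cv2.imwrite('pics/w1c.png',cv2.resize(im[120:250,30:310],None,fx=2.857,fy=2.857,interpolation=cv2.INTER_CUBIC))
from fit import pts,rect_fit
P=pts('w1');
th=np.radians(7)
x=P[:,0]*np.cos(th)+P[:,1]*np.sin(th); y=-P[:,0]*np.sin(th)+P[:,1]*np.cos(th)
k=(P[:,2]>.044)&(P[:,2]<.053)&(x>.44)&(x<.56)&(y>-.155)&(y<.03)
for a in (k&(x<.5),k&(x>.5)):
    c=np.polyfit(y[a],x[a],1); print('rail',a.sum(),np.percentile(x[a],[2,50,98]).round(4),np.percentile(y[a],[1,99]).round(4),'th',7-np.degrees(np.arctan(c[0])))
k=(P[:,2]>.006)&(P[:,2]<.018)&(x>.43)&(x<.57)&(y>-.3)&(y<.05)
print('board',x[k].min(),x[k].max(),np.percentile(y[k],[.2,99.8]))
k=(P[:,2]>.054)&(P[:,2]<.062)&(x>.455)&(x<.545)&(y>-.3)&(y<-.15); print('fix',rect_fit(P[k]),np.percentile(x[k],[1,99]),np.percentile(y[k],[1,99]),np.median(P[k][:,2]))
k=(P[:,2]>.134)&(P[:,2]<.146)&(P[:,1]>.15); print('mould',k.sum(),rect_fit(P[k]),np.median(P[k][:,2]))
```

```text
rail 897 [0.4542 0.458  0.4623] [-0.1526  0.0121] th 6.83981271782591
rail 770 [0.5387 0.5423 0.5476] [-0.1527  0.0117] th 6.541930319818087
board 0.4450765636072279 0.5541879396917827 [-0.26891958  0.0172718 ]
fix (array([ 0.52232275, -0.15512376]), (62.99053955078125, 79.54181671142578), 6.6304192543029785) [0.46830636 0.53047461] [-0.25615731 -0.1782477 ] 0.057331118231599004
mould 1355 (array([0.52995056, 0.26180768]), (48.07268142700195, 63.974063873291016), 83.63077545166016) 0.13901523309047747
```

View pics/w1c.png

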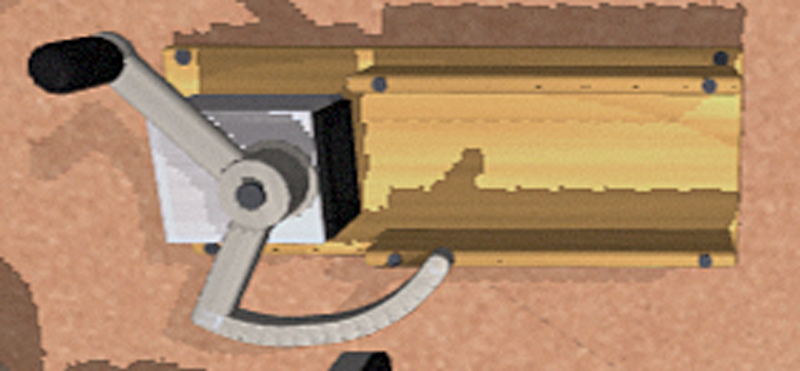

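```bash
cat >> h.py <<'E'
TH=np.radians(6.75)
_t=np.radians(7.)
_m=np.array([[np.cos(_t),-np.sin(_t)],[np.sin(_t),np.cos(_t)]])@np.array([.5002,-.07])
BX=np.array([np.cos(TH),np.sin(TH),0]);BY=np.array([-np.sin(TH),np.cos(TH),0]);BZ=np.array([0,0,1.])
B0=np.r_[_m,0]-BY*.112
def bed(x,y,z): return B0+BX*x+BY*y+BZ*z
def tobed(p): p=np.asarray(p)-B0; return np.array([p@BX,p@BY,p[2]])
E
python3 - <<'E'
from h import *
print('B0',B0)
c=lambda u,v:(u/2.857+30,v/2.857+120)
for n,u,v,z in (('hub',250,195,.088),('knobtop',52,68,.118),('knobtopR',52,68,.116),('knobbottom',105,60,.082),('railcorner',742,85,.05),('hooktip',443,262,.074)):
    print(n,tobed(px('w1',*c(u,v),z)).round(4), tobed(px('w1',*c(u,v))).round(4))
ax=bed(0,-.018,.081)
P,m=cloud('w1')
Q=np.array([tobed(p) for p in P[m&(P[...,2]>.105)&(P[...,2]<.125)&(P[...,1]<-.1)&(P[...,0]<.6)]])
print(len(Q),Q.min(0),Q.max(0))
E
```

```text
B0 [ 0.51816663 -0.11974285  0.        ]
hub [ 0.     -0.0163  0.088 ] [ 0.0003 -0.0168  0.087 ]
knobtop [-0.058  -0.0694  0.118 ] [-0.0578 -0.07    0.1171]
knobtopR [-0.0577 -0.0708  0.116 ] [-0.0578 -0.07    0.1171]
knobbottom [-0.0564 -0.0716  0.082 ] [-0.0579 -0.0638  0.0944]
railcorner [-0.0414  0.1962  0.05  ] [-0.0336  0.2017 -0.0006]
hooktip [0.0356 0.0605 0.074 ] [0.0359 0.0603 0.0732]
338 [-0.06698986 -0.08206412  0.10512878] [-0.04714882 -0.06229297  0.11877913]
```

```bash
cat > g1.py <<'E'
from h import *
ym=np.radians(-6.4); ex=np.array([np.cos(ym),np.sin(ym),0]); ey=np.array([-np.sin(ym),np.cos(ym),0]); ez=BZ
C=np.array([.5297,.2622,.07]); a=np.radians(-180+35)
d=np.cos(a)*ey+np.sin(a)*ez; R0=tool(d,ex)
gl=np.array([0,.005,.030]) # in mould
g=C+ex*gl[0]+ey*gl[1]+ez*gl[2]; tcp0=g+d*.019
M0=np.c_[ex,ey,ez]
Rrel=M0.T@R0; trel=M0.T@(tcp0-C)   # tool in mould
M1=np.c_[BX,BZ,-BY]
def tp(Cm,M): return Cm+M@trel, M@Rrel
def Mtilt(f): # f 0..1 from standing to lying, about local x, yaw blended
    yaw=ym+(TH-ym)*f
    return Ro.from_euler('z',yaw).as_matrix()@Ro.from_euler('x',np.pi/2*f).as_matrix()
E
python3 - <<'E'
from g1 import *
print(np.abs(Mtilt(1)-M1).max(), np.abs(Mtilt(0)-M0).max())
for p,R in ((tcp0-d*.13+ez*.1,R0),(tcp0-d*.1,R0),(tcp0,R0)): print(np.round(inverse_kinematics(p,rpy(R)),2))
for f,Cm in ((0,C+[0,0,.05]),(.33,[.51,.26,.14]),(.66,[.49,.26,.13]),(1,[.48,.26,.08]),(1,[.48,.26,.024])):
    p,R=tp(np.array(Cm),Mtilt(f)); print(f,p.round(3),np.round(inverse_kinematics(p,rpy(R)),2))
t=observe()['time_s']
movep(tcp0-d*.13+ez*.1,rpy(R0))
print(move_l(tcp0-d*.09,feed=.2), observe()['time_s']-t)
snap('wrist','w2'); snap('scene','s2')
E
```

```text
2.220446049250313e-16 0.0
[ 0.74  0.85  0.85 -0.69  2.13  0.69]
[ 0.72  0.91  0.99 -0.64  1.97  0.81]
[ 0.65  0.83  1.23 -0.65  1.8   0.86]
0 [0.529 0.252 0.139] [ 0.65  0.77  1.23 -0.66  1.85  0.82]
0.33 [0.509 0.241 0.151] [ 0.52  0.36  1.58 -0.37  1.46  0.64]
0.66 [0.491 0.238 0.131] [0.26 0.11 1.86 0.08 1.16 0.19]
1 [0.482 0.241 0.069] [-0.06  0.23  1.98  0.67  1.15 -0.52]
1 [0.482 0.241 0.013] [-0.06  0.34  1.98  0.7   1.06 -0.6 ]
False 2.9166999999999996
```

View pics/w2.png

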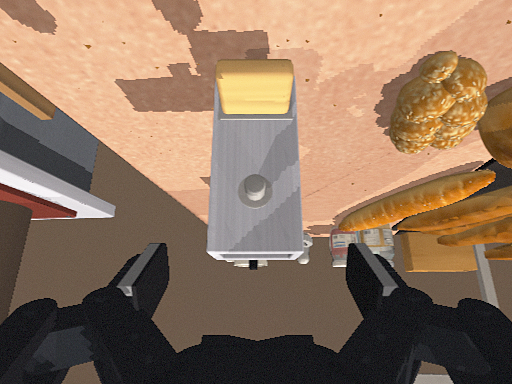

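View pics/s2.png

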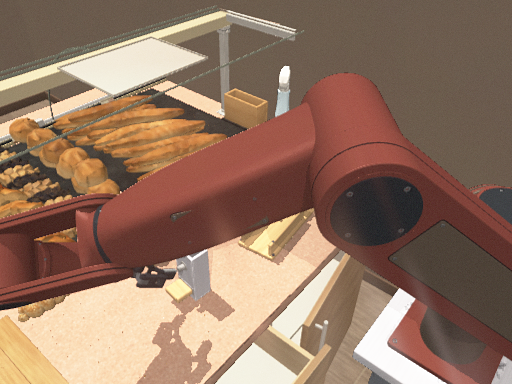

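Run:
```python
from g1 import *
t=observe()['time_s']
print(move_l(tcp0,feed=.12,max_force=15), observe()['eef_pos']-tcp0)
gripper_to(.04,f_grip=70); print('open',observe()['opening'])
print(move_l(tcp0+ez*.05,feed=.12)); o=observe(); print(o['ft_force'],o['time_s']-t)
snap('wrist','w3'); snap('side','d3')
```

```text
False [0.00044773 0.00068725 0.00073499]
open 0.06322512260990636
False
[-0.62991014  0.14910987 -5.74173327] 1.7916999999999996
```

View pics/w3.png

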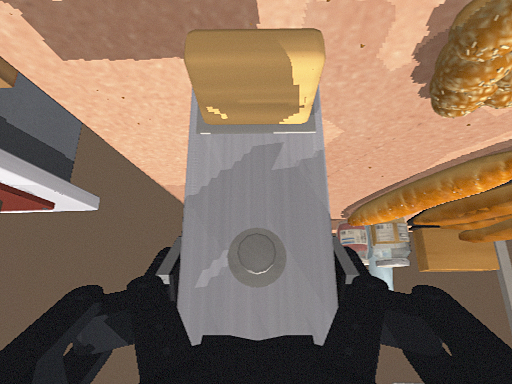

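View pics/d3.png

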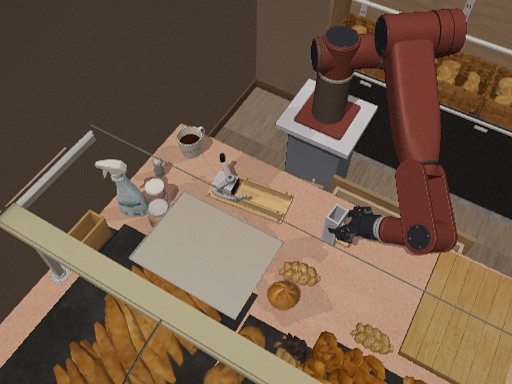

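Run:
```python
from g1 import *
t=observe()['time_s']
gripper_to(.03,f_grip=100)
for f,Cm,fd in ((.33,[.51,.26,.14],.15),(.66,[.49,.26,.13],.15),(1,[.48,.26,.07],.15),(1,[.48,.26,.04],.15)):
    p,R=tp(np.array(Cm),Mtilt(f)); movep(p,rpy(R)) if f<1 else move_l(p,feed=fd,rotation=rpy(R))
o=observe();print(o['time_s']-t,o['eef_pos']-p,o['ft_force'])
snap('wrist','w4'); snap('scene','s4')
```

```text
2.383300000000001 [-0.00036505  0.00102203  0.00042132] [ 0.67476603 -0.74469045 -3.88721326]
```

View pics/w4.png

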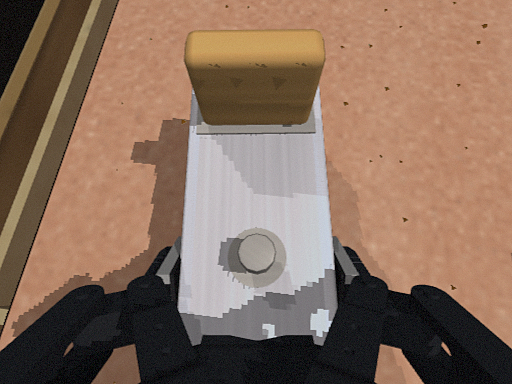

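View pics/s4.png

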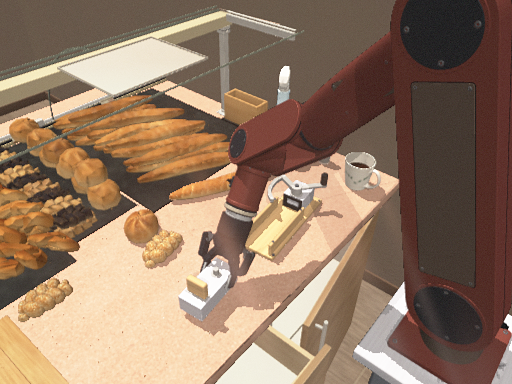

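Run:
```python
from g1 import *
t=observe()['time_s']
p,R=tp(np.array([.48,.26,.0225]),M1)
print(move_l(p,feed=.06,max_force=8)); o=observe(); print(o['eef_pos']-p,o['ft_force'])
gripper_to(.085); print(observe()['opening'])
d1=R[:,0]
print(move_l(p-d1*.10,feed=.2))
hold(.1)
# above for view + regrasp
bar=bed(0,0,0)*0
movep(np.array([.48-.03,.27,.28]),rpy(down(TH+np.pi/2)))
print(observe()['time_s']-t)
im,_=snap('wrist','w5')
```

```text
True
[ 1.26339264e-03 -3.59514128e-05  1.93493444e-03] [-0.55194496 -2.08691604  5.97262797]
0.08502063727087339
False
2.308299999999999
```

View pics/w5.png

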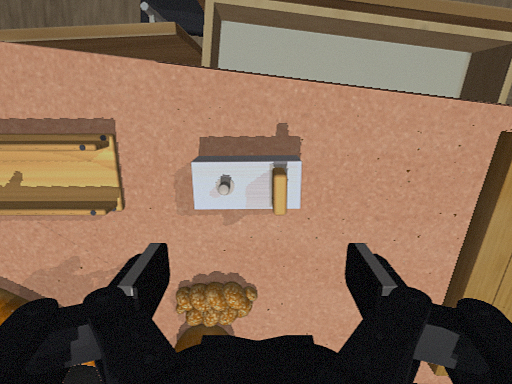

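Run:
```python
from h import *
from fit import pts,rect_fit
P=pts('w5'); P=P[(P[:,0]>.4)&(P[:,0]<.56)&(P[:,1]>.14)&(P[:,1]<.4)]
k=(P[:,2]>.083)&(P[:,2]<.095); print('bar',k.sum(),rect_fit(P[k]),np.median(P[k][:,2]))
k=(P[:,2]>.042)&(P[:,2]<.05); print('top',k.sum(),rect_fit(P[k]),np.percentile(P[k][:,2],[2,50,98]))
q=P[k];A=np.c_[q[:,:2],np.ones(len(q))];print(np.linalg.lstsq(A,q[:,2],rcond=None)[0])
```

```text
bar 564 (array([0.47684479, 0.29827811]), (49.76243209838867, 15.51859188079834), 7.305631637573242) 0.0879900949283198
top 4477 (array([0.48145358, 0.25826175]), (63.9858512878418, 140.12245178222656), 6.952221870422363) [0.04296498 0.04461354 0.04646241]
[-0.00125805  0.00013184  0.04521531]
```

Run:
```python
from h import *
t=observe()['time_s']
ymo=np.radians(7.0); r=rpy(down(ymo+np.pi/2)); rb=rpy(down(TH+np.pi/2))
b=np.array([.4767,.2982,.054])
gripper_to(.05)
print(move_l(b+[0,0,.07],feed=.3,rotation=r))
print(move_l(b,feed=.12,max_force=10)); print(observe()['eef_pos']-b)
gripper_to(.005,f_grip=90); print('open',observe()['opening'],observe()['eef_pos']-b)
print(move_l(b+[0,0,.11],feed=.2))
o=observe();print(o['ft_force'],o['torque'],o['time_s']-t)
p=bed(0,.155+.04,.054+.012+.06)
print(move_l(p,feed=.2,rotation=rb)); o=observe(); print(o['time_s']-t,tobed(o['eef_pos']))
snap('wrist','w6'); snap('scene','s6')
```

```text
False
False
[0.00082032 0.0003664  0.00114411]
open 0.015384997472195747 [0.00093721 0.00069367 0.00133497]
False
[ 0.01054205  0.36115986 -6.02554155] [ 0.17003441  0.06561067 -0.01445688] 2.9666999999999994
False
4.2584 [1.51743169e-05 1.95659791e-01 1.26032282e-01]
```

View pics/w6.png

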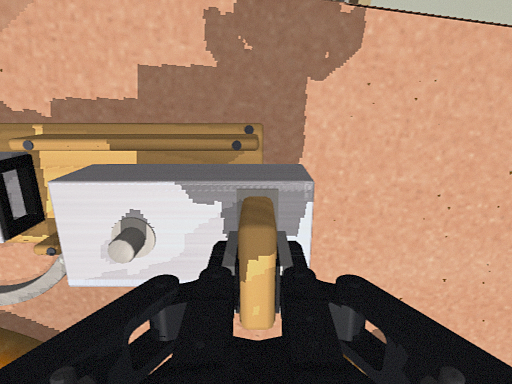

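View pics/s6.png

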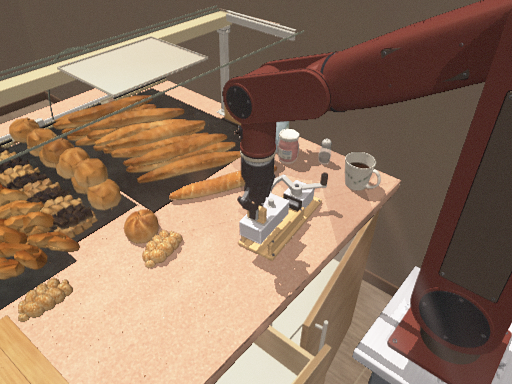

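Run:
```python
from h import *
from fit import pts
P=pts('w6'); Q=(P-B0)@np.c_[BX,BY,BZ]
k=(Q[:,2]>.105)&(Q[:,2]<.122)&(abs(Q[:,0])<.06)&(Q[:,1]>.05)&(Q[:,1]<.25)
q=Q[k]; print(k.sum(),cv2.minAreaRect((q[:,:2]*1000).astype(np.float32)),np.percentile(q[:,2],[2,50,98]))
A=np.c_[q[:,:2],np.ones(len(q))];print(np.linalg.lstsq(A,q[:,2],rcond=None)[0])
for a,b in((.08,.1),(.1,.12),(.12,.14)):
    s=q[(q[:,1]>a)&(q[:,1]<b)]; print(np.percentile(s[:,0],[1,99]))
k=(Q[:,2]>.042)&(Q[:,2]<.054)&(abs(Q[:,0])<.06)&(Q[:,1]>.0)&(Q[:,1]<.25);q=Q[k];print('railnear',np.percentile(q[q[:,0]<0][:,0],[2,98]),np.percentile(q[q[:,0]>0][:,0],[2,98]))
```

```text
20471 ((-0.7759990692138672, 155.1767578125), (64.43584442138672, 141.0918426513672), 0.24522849917411804) [0.10841566 0.11611698 0.11788899]
[0.02550695 0.00325695 0.11562849]
[-0.03248584  0.03028601]
[-0.03248808  0.03038922]
[-0.03254713  0.02915171]
railnear [-0.04621823 -0.00739261] [0.00135696 0.04619614]
```

Run:
```python
from h import *
t=observe()['time_s']
zt=.054+.012+.0015
print(move_l(bed(.0007,.195,zt+.02),feed=.15,max_force=12))
print(move_l(bed(.0007,.195,zt-.003),feed=.04,max_force=6)); o=observe(); print(tobed(o['eef_pos']),o['ft_force'])
z=o['eef_pos'][2]+.0008
print(move_l(bed(.0007,.125,z),feed=.1,max_force=15)); print(tobed(observe()['eef_pos']),observe()['ft_force'])
print(move_l(bed(.0007,.108,z),feed=.03,max_force=8)); o=observe();print(tobed(o['eef_pos']),o['ft_force'],o['time_s']-t)
snap('wrist','w7'); snap('scene','s7')
```

```text
False
True
[0.00069525 0.19506984 0.06733327] [-2.49785043  0.36108857  3.88408597]
False
[0.0003831  0.12544795 0.06778713] [-0.34724116 -0.03888081 -5.77878248]
True
[0.00045602 0.11237218 0.06775157] [1.67326223 5.72577824 0.30623904] 2.283299999999997
```

View pics/w7.png

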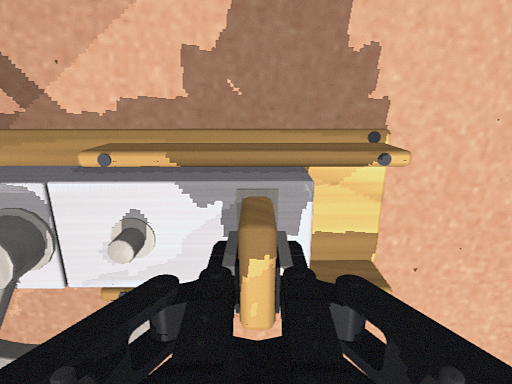

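```bash
cat > cam.py <<'E'
from h import *
AX=np.array([0,-.018]); RK=.079
def knob(phi,z=.094,off=0):
    p=bed(AX[0]+(RK+off)*np.cos(phi),AX[1]+(RK+off)*np.sin(phi),z)
    return p, rpy(down(phi+np.pi/2+TH))
PH0=np.arctan2(-.0720+.018,-.0571)
E
python3 - <<'E'
from cam import *
t=observe()['time_s']
print(np.degrees(PH0))
for f in range(0,111,22): 
    p,r=knob(PH0+np.radians(f)); q=inverse_kinematics(p,r); print(f,None if q is None else q.round(2))
gripper_to(.034); o=observe(); print(o['opening'],o['ft_force'])
print(move_l(o['eef_pos']+[0,0,.11],feed=.25))
gripper_to(.032)
p,r=knob(PH0,.20); movep(p,r)
o=observe();print(o['time_s']-t)
snap('wrist','w8'); snap('side','d8')
E
```

```text
-136.5982974125261
0 [-0.55  0.09  1.94  0.    1.1   0.14]
22 [-0.55  0.16  1.87  0.    1.11 -0.24]
44 [-0.53  0.23  1.79  0.    1.12 -0.6 ]
66 [-0.49  0.28  1.73  0.    1.13 -0.95]
88 [-0.45  0.32  1.68  0.    1.14 -1.29]
110 [-0.4   0.33  1.66 -0.    1.15 -1.62]
0.034180155737663254 [-0.16212434 -0.65269937 -0.50763691]
False
2.8832999999999984
```

View pics/w8.png

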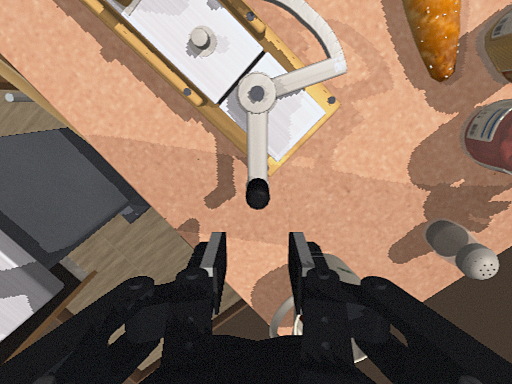

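View pics/d8.png

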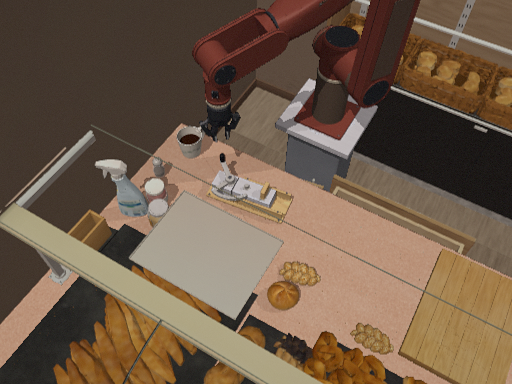

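Run:
```python
from cam import *
from fit import pts
P=pts('w8'); Q=(P-B0)@np.c_[BX,BY,BZ]
k=(Q[:,2]>.104)&(Q[:,2]<.123)&(np.hypot(Q[:,0]+.057,Q[:,1]+.072)<.035); q=Q[k]; print(k.sum(),(q.min(0)+q.max(0))/2,q.min(0),q.max(0))
k=(Q[:,2]>.072)&(Q[:,2]<.1)&(np.hypot(Q[:,0]+.057,Q[:,1]+.072)>.018)&(np.hypot(Q[:,0]+.057,Q[:,1]+.072)<.05)&(Q[:,0]>-.06)
q=Q[k];print('lever z',np.percentile(q[:,2],[5,50,95]))
# mould face top edge / seal gap check
k=(Q[:,2]>.05)&(Q[:,2]<.062)&(abs(Q[:,0])<.03)&(Q[:,1]>-.08)&(Q[:,1]<.15); print(np.histogram(Q[k][:,1],np.arange(-.02,.03,.002)))
p,r=knob(PH0,.094)
print('tcp',tobed(observe()['eef_pos']),tobed(p))
```

```text
505 [-0.05705138 -0.07213815  0.11168142] [-0.06664767 -0.08175212  0.10447292] [-0.0474551  -0.06252418  0.11888991]
lever z [0.07966111 0.08116638 0.08246871]
(array([ 54,  64,  68,  66,  74,  78,  82,  89, 105, 124, 141, 156, 180,
       168, 170, 163, 166, 163, 178, 167, 165, 178, 174, 172]), array([-2.00000000e-02, -1.80000000e-02, -1.60000000e-02, -1.40000000e-02,
       -1.20000000e-02, -1.00000000e-02, -8.00000000e-03, -6.00000000e-03,
       -4.00000000e-03, -2.00000000e-03, -1.73472348e-17,  2.00000000e-03,
        4.00000000e-03,  6.00000000e-03,  8.00000000e-03,  1.00000000e-02,
        1.20000000e-02,  1.40000000e-02,  1.60000000e-02,  1.80000000e-02,
        2.00000000e-02,  2.20000000e-02,  2.40000000e-02,  2.60000000e-02,
        2.80000000e-02]))
tcp [-0.05730251 -0.07198302  0.19989516] [-0.05739779 -0.07228162  0.094     ]
```

Run:
```python
from cam import *
t=observe()['time_s']
p,r=knob(PH0,.094)
print('desc',move_l(p,feed=.15,max_force=8),tobed(observe()['eef_pos']))
gripper_to(.0235,f_grip=20); print(observe()['opening'])
for f in list(range(10,101,10))+[104,108]:
    p,r=knob(PH0+np.radians(f),.094)
    s=move_l(p,feed=.08 if f<85 else .05,rotation=r,max_force=25)
    o=observe(); e=tobed(o['eef_pos']); print(f,s,np.degrees(np.arctan2(e[1]+.018,e[0])-PH0).round(1),np.hypot(e[1]+.018,e[0]).round(4),o['ft_force'].round(1))
    if s: break
print(observe()['time_s']-t)
```

```text
desc False [-0.05679563 -0.07270646  0.09483997]
0.02405692000900433
10 False 10.1 0.0791 [-0.1 -0.6  0.2]
20 False 19.9 0.0789 [-0.4  0.1 -0. ]
30 False 29.7 0.0789 [-0.1  0.3 -0.4]
40 False 39.7 0.0788 [0.5 0.6 0.4]
50 False 49.7 0.0788 [-0.2 -0.5 -0.3]
60 False 59.8 0.0788 [ 0.2 -0.4 -0.2]
70 False 69.8 0.0789 [1.1 0.1 0.6]
80 False 79.6 0.0789 [-2.2 -1.2  1.2]
90 False 89.0 0.0787 [-4.3 -2.7  1.1]
100 True 93.2 0.078 [-4.1 -4.6  5.1]
4.4084
```

Run:
```python
from cam import *
hold(.2)
o=observe();print(tobed(o['eef_pos']),o['ft_force'],o['time_s'])
snap('scene','s9');a=snap('wrist','w9')
b=cv2.imread('pics/scene0.png');a=cv2.imread('pics/s9.png')[130:310,180:390]; cv2.imwrite('pics/s9c.png',cv2.resize(a,None,fx=3,fy=3,interpolation=cv2.INTER_CUBIC))
```

```text
[ 0.05670468 -0.07156908  0.0935952 ] [-2.76378    -3.58744491  4.72310436] 26.5917
```

View pics/w9.png

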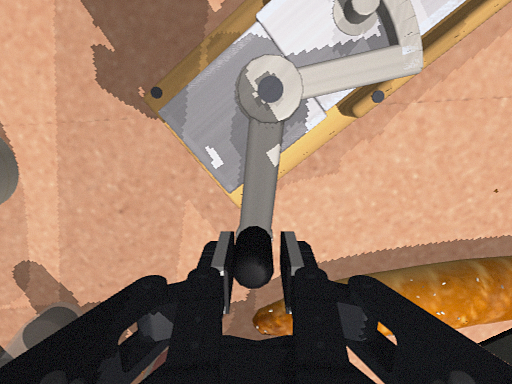

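View pics/s9c.png

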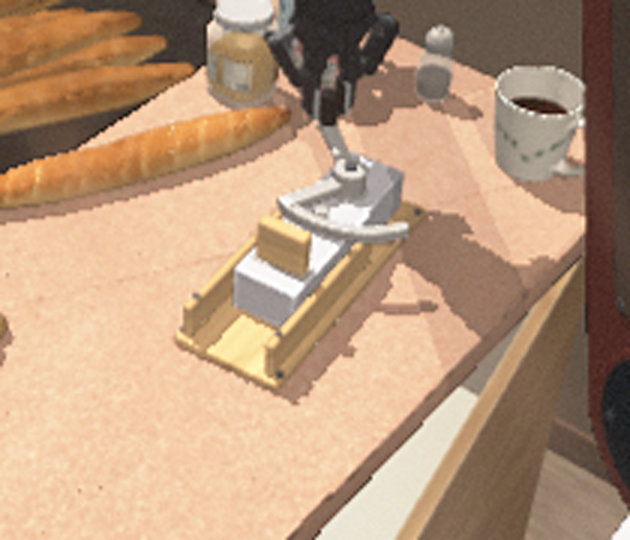

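Run:
```python
from cam import *
t=observe()['time_s']
p,r=knob(PH0+np.radians(104),.094)
print(move_l(p,feed=.03,rotation=r,max_force=20)); e=tobed(observe()['eef_pos']); print(np.degrees(np.arctan2(e[1]+.018,e[0])-PH0),observe()['ft_force'])
# relax: back 2 deg-ish, open, up
gripper_to(.034); o=observe()
print(o['ft_force'])
print(move_l(o['eef_pos']+[0,0,.11],feed=.2))
p,r=knob(PH0+np.radians(80),.26); p=bed(-.12,.03,.30); movep(p,rpy(down(TH+np.pi/2)))
print(observe()['time_s']-t)
snap('wrist','w10'); snap('scene','s10'); snap('side','d10')
from fit import pts
P=pts('w10'); Q=(P-B0)@np.c_[BX,BY,BZ]
k=(Q[:,2]>.104)&(Q[:,2]<.123)&(np.hypot(Q[:,0],Q[:,1]+.018)<.1)&(np.hypot(Q[:,0],Q[:,1]+.018)>.06)&(Q[:,1]<.01); q=Q[k]; c=(q.min(0)+q.max(0))/2; print('knob',k.sum(),c,np.degrees(np.arctan2(c[1]+.018,c[0])-PH0))
k=(Q[:,2]>.094)&(Q[:,2]<.106)&(Q[:,1]>.06)&(Q[:,1]<.2); q=Q[k]; print('bar',k.sum(),cv2.minAreaRect((q[:,:2]*1000).astype(np.float32)))
k=(Q[:,2]>.053)&(Q[:,2]<.062)&(abs(Q[:,0])<.04)&(Q[:,1]>-.1)&(Q[:,1]<.2); q=Q[k]; print('tops',np.percentile(q[:,1],[.3,99.7]),np.percentile(q[q[:,1]>.02][:,0],[1,99]))
```

```text
True
93.05006932814055 [-3.61802712 -4.15389095  2.70460722]
[-0.22991104  0.09542398  0.42434807]
False
2.1583000000000006Traceback (most recent call last):
  File "<stdin>", line 14, in <module>
    return umr_minimum(a, axis, None, out, keepdims, initial, where)
ValueError: zero-size array to reduction operation minimum which has no identity
```

View pics/w10.png

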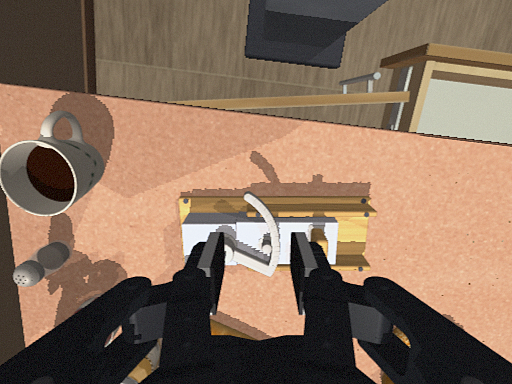

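View pics/d10.png

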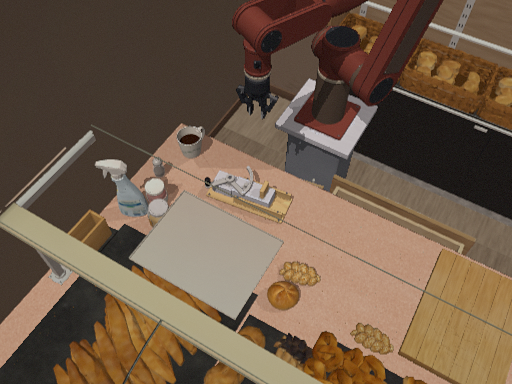

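```bash
python3 - <<'E'
from cam import *
from fit import pts
for n in ('w10','s10','d10'):
    P=pts(n); Q=(P-B0)@np.c_[BX,BY,BZ]
    rr=np.hypot(Q[:,0],Q[:,1]+.018)
    k=(Q[:,2]>.1)&(Q[:,2]<.123)&(rr<.1)&(rr>.06)&(Q[:,1]<.0); q=Q[k]
    if k.sum(): c=(q.min(0)+q.max(0))/2; print(n,'knob',k.sum(),c,np.degrees(np.arctan2(c[1]+.018,c[0])-PH0))
    k=(Q[:,2]>.094)&(Q[:,2]<.106)&(Q[:,1]>.06)&(Q[:,1]<.2)&(abs(Q[:,0])<.04); q=Q[k]
    if k.sum()>5: print(n,'bar',k.sum(),cv2.minAreaRect((q[:,:2]*1000).astype(np.float32)))
    k=(Q[:,2]>.053)&(Q[:,2]<.062)&(abs(Q[:,0])<.04)&(Q[:,1]>-.1)&(Q[:,1]<.2); q=Q[k]; print('tops',len(q),np.percentile(q[:,1],[.3,99.7]),np.percentile(q[q[:,1]>.06][:,0],[1,99]))
for n,z in (('scene',1),('side',1)):
    a=cv2.absdiff(cv2.imread(f'pics/{n}0.png'),cv2.imread(f'pics/{n[0] if n=="scene" else "d"}10.png'))
E
python3 - <<'E'
import cv2
a=cv2.imread('pics/d10.png')[140:240,170:330]; cv2.imwrite('pics/d10c.png',cv2.resize(a,None,fx=4.5,fy=4.5,interpolation=cv2.INTER_CUBIC))
E
```

```text
w10 bar 128 ((-18.768756866455078, 113.66250610351562), (25.749052047729492, 12.422869682312012), 34.970619201660156)
tops 3365 [-0.07447292  0.1391083 ] [-0.03381598  0.02844459]
s10 knob 54 [ 0.05662482 -0.07164897  0.11145636] 93.14410877616483
s10 bar 100 ((-2.158885955810547, 110.0168228149414), (49.96418762207031, 18.53825569152832), 0.09470891952514648)
tops 519 [-0.07543716  0.16840214] [-0.03888315  0.03120378]
d10 knob 27 [ 0.05777003 -0.0697243   0.11211593] 94.75867501189538
d10 bar 49 ((-3.1327877044677734, 114.27301788330078), (51.29261779785156, 17.35136604309082), 3.2984201908111572)
tops 407 [-0.07131412  0.1822233 ] [-0.03985878  0.03180463]
```

View pics/d10c.png

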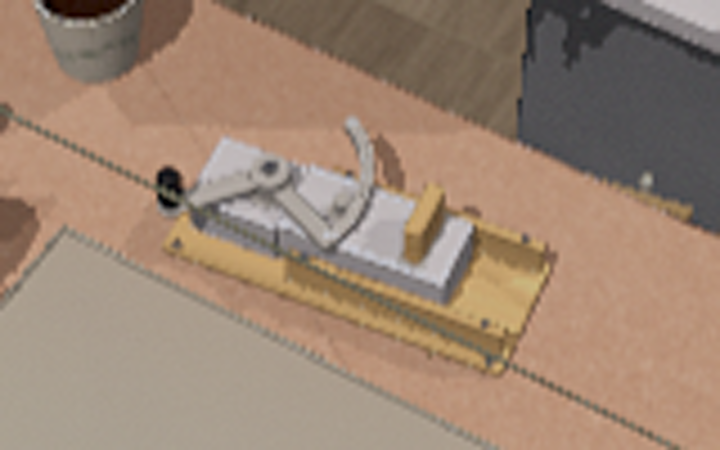

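Run:
```python
from h import *
print(observe()['time_s']); job_done()
```

```text
29.0
the job is handed in; nothing more can be done
```

The mould is closed and the job was handed in at 29 s, with the arm clear of everything. No verdict came back, so the evidence below is from my own checks.

**What I did**
- I gripped the standing half across its 64 mm sides, tipped it over and laid it flat beside the bed with the grip bar up, then let go. The depth picture showed it flat.
- I took it again by the grip bar, lowered it between the rails clear of the hook and slid it in until it touched the seal. I let go there.
- I caged the knob in the fingers and turned the cam until it came up hard, twice, at the same place.

**Last checks**
- **Cam:** it turned about 93° from where it started. I could not measure its starting angle. Even if that was 0, it is past the required 90°, and two hard stops at the same angle suggest it reached its stop.
- **Fit:** the two halves together measure 213.6 mm from end to end, against 215 mm nominal, so the gap looks closed.
- **Alignment:** the loose half sits about 3 mm off centre, inside the 8 mm limit. I only got a rough read on its angle: the scene camera gave about 0°, and the sparse side camera gave about 3°.
- **Not usable:** in the last wrist picture the fingers hid the knob and part of the bar, so I used the two fixed cameras for those. They put the bar about 4 mm apart along the bed.
- **Bystanders:** in the pictures the mug, shaker and roll look to be where they were. I did not measure them.

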